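# Brush the flip lids of a sample box shut

### The arm

A 6-joint arm with a two-finger parallel gripper is mounted at the origin on the work surface. World frame = base frame: x ahead of the robot, y to its left, z up, the work surface at z = 0. Lengths are in m, angles in rad, forces in N, time in s.
With the tool pointing down it reaches from about 0.275 to 0.725 m from the base axis. Payload 5.6 kg.
Tool frame: the origin (TCP) lies between the finger pads, 19 mm behind the fingertips; this is the grasp point; z points along the fingers, y is the line along which they close (so a half turn about z gives the same grasp; the last joint's range is limited). The gripper opens to 85 mm and grips with 20 to 120 N. Pads are 22 mm wide; open, the fingers measure 114 mm over their backs; the gripper's body (76 mm by 85 mm) begins 54 mm behind the grasp point. The pads swing forward as they close: fully open they stand 13 mm farther back than shut.
Start: joints at [1.395, 0.255, 0.108, 0, -1.424, -0.285], TCP at [0.245, 0.493, 0.25] pointing down, gripper open.
Joint ranges: [-2.95, 2.95], [-1.21, 1.97], [-1.09, 1.5], [-2.87, 1.71], [-2.94, -0.07], [-3.05, 3.05]. Speed limits (rad/s): [2.57, 2.57, 3.14, 3.14, 3.14, 3.14].

### API

Orientations are given as a unit quaternion [x, y, z, w].
In Python, from bench import * gives the robot as it stands.
- The arm moves only by the tool move_arm, never from a script. Its argument "rows" is a list of rows, each an object with "delta_pos": the shift along the tool's x, y, z normalised to -1 to 1, where 1 is 80 mm, a list of three; "turn": the turn, a rotation vector about the tool's x, y, z normalised to -1 to 1, where 1 is 0.5 rad, a list of three. In form: [{"delta_pos": [dx, dy, dz], "turn": [wx, wy, wz]}, ...]. A call has exactly 5 rows; each row is the pose to reach, as a shift and turn from the pose commanded when the call began, along the tool's axes at that moment; what a row does not reach only later rows make up. A row lasts 1/12 s, in which the tool goes at most 41.7 mm and 7.16 degrees, less where a joint would pass 70% of its speed; a pose out of reach is approached as far as the arm can. A call with a number of a shift or a turn outside -1 to 1 is refused whole. A call with a gripper value outside its range is refused whole. "fingers" is the closure, from -1 (fully open) to 1 (shut), set as the call begins (left out, the last holds). The fingers move at their own pace and stop on an object; "squeeze" is the grip in N (left out, the last holds). Time passes only in rows, so rows that repeat a pose let the fingers close, or fill a call up. It gives the time, the measured TCP pose, the force, the opening and the grip force at its end, in the units of the state.
- sense(): the state, without advancing time (a new reading comes with each control period).
- read_camera(name): name is "scene" or "top" or "wrist"; returns the picture (384x512x3 uint8, blue, green, red); there is no depth.
- get_calibration(name): a dict with "camera_matrix" (3x3 intrinsics, pixels), "extrinsics" (4x4, takes a point from camera to world coordinates). Camera axes: x right, y down, z forward; pixel columns grow to the right and rows downward; lengths in m; the calibration is good to about 2 mm. A picture is of the moment at which its call begins: read the wrist's pose just before it. get_calibration takes no time and is no camera call; for the wrist camera it gives the pose at the moment of the call.
- job_done(): hands the job in; it is judged then, once.
Trained networks look in the newest picture that a camera, given by its name, has taken for a name from the list of things; names that differ only in an ending like _2 or _b are one class to them, and where a whole thing is asked for, a point or a joint stands for the part that bears it (a point fixed in the world has none). Each returns a list of dicts, best first, with "confidence" (0 to 1); they miss things now and then, are a little off and sometimes report something else, mostly with a low value. They report only what shows in the picture. A call takes as long as a camera call.
- spot_in(name, camera): "extent" ([left, top, right, bottom] in pixels, round what is visible of it).
- landmark_of(name, camera): "at" ([column, row] in pixels: a listed point, or the origin of a listed thing).
The state is a dict: "clock": time; "q": joint angles; "qd": joint speeds; "joint_torque": joint torques, N m; "position": TCP position; "tool_rot": TCP orientation; "ft_force": force on the tool from outside, world axes, zero at the start; "ft_torque": the same for the moment, N m; "finger_gap": finger opening in m; "grasp_force": force on a finger pad.
Only numpy, scipy, OpenCV 4.12 (cv2) and the standard library are available. Lean on these libraries where they do the work, as an engineer would, in place of code of your own. Each camera call takes 0.05 s, during which the arm holds its last target. There are 200 camera calls.

### The job

The five flip lids of the white sample box stand ajar. Put the closed fingertips on the box just before the hinge of the first lid and run them lightly along the row in one pass, brushing each lid shut in turn and staying down on the row until the last one is shut, then move the hand clear. Only stroke the lids: press gently, do not lift any lid or pick anything up, and leave everything else on the bench where it is.

Things in the scene. Friction and masses are not known exactly. Their poses are not given: they have to be found in the camera images.
- box: White box, any way round, fixed to a soft pad (198 x 70 mm, 8 thick), which sinks 0.4 mm per N beyond 2 N, 6 mm at most. 184 mm long (x), 56 wide (y). Origin: centre of the underside, 8 mm above the bench. Along +x: 14 mm solid ledge, five grey flip lids at 32 mm pitch, 10 mm ledge. Ledges and shut lids are level, 45 mm above the bench. Lids hinge at their -x edge and rise at +x.
- row_start (a point): Middle of the top of the 14 mm ledge before the hinge of the first lid, 45 mm above the bench (box x = -85 mm, y = 0). The first lid begins 7 mm from it. A fingertip going from here to row_end rides down over each lid and shuts it; the other way it would catch under them.
- row_end (a point): Middle of the top of the 10 mm ledge past the free edge of the last lid, 45 mm above the bench (box x = +87 mm, y = 0).
- lid1 (a joint): Hinge angle (rad) of lid 1 of 5, counted from row_start: 0 = shut, grows as its free edge rises, starts at 0.3 to 0.65. Lid 30 mm long, 55 wide, 4 thick, with a small thumb tab 7 mm out to +y near its free edge; hinge line at box x = -78 mm, 43 mm above the bench. Hinge friction about 0.01 N m: it stays where left.
- lid2 (a joint): Hinge angle (rad) of lid 2 of 5, counted from row_start: 0 = shut, grows as its free edge rises, starts at 0.3 to 0.65. Lid 30 mm long, 55 wide, 4 thick, with a small thumb tab 7 mm out to +y near its free edge; hinge line at box x = -46 mm, 43 mm above the bench. Hinge friction about 0.01 N m: it stays where left.
- lid3 (a joint): Hinge angle (rad) of lid 3 of 5, counted from row_start: 0 = shut, grows as its free edge rises, starts at 0.3 to 0.65. Lid 30 mm long, 55 wide, 4 thick, with a small thumb tab 7 mm out to +y near its free edge; hinge line at box x = -14 mm, 43 mm above the bench. Hinge friction about 0.01 N m: it stays where left.
- lid4 (a joint): Hinge angle (rad) of lid 4 of 5, counted from row_start: 0 = shut, grows as its free edge rises, starts at 0.3 to 0.65. Lid 30 mm long, 55 wide, 4 thick, with a small thumb tab 7 mm out to +y near its free edge; hinge line at box x = 18 mm, 43 mm above the bench. Hinge friction about 0.01 N m: it stays where left.
- lid5 (a joint): Hinge angle (rad) of lid 5 of 5, counted from row_start: 0 = shut, grows as its free edge rises, starts at 0.3 to 0.65. Lid 30 mm long, 55 wide, 4 thick, with a small thumb tab 7 mm out to +y near its free edge; hinge line at box x = 50 mm, 43 mm above the bench. Hinge friction about 0.01 N m: it stays where left.
- vial: small screw-cap vial, 28 mm across, 50 mm tall, standing beside the lid box; a bystander. Origin: centre of its underside.
- beaker: small open beaker, 52 mm across, 62 mm tall, standing beside the lid box; a bystander. Origin: centre of its underside.
- spatula: narrow steel lab spatula, 150 mm long, 7 to 12 mm wide, 6 mm thick, lying beside the lid box; a bystander. Origin: its underside, x along its length.
- timer: flat white timer block 55 x 60 x 22 mm, lying beside the lid box; a bystander. Origin: centre of its underside.
- weight: small brass balance weight, 24 mm across, 34 mm tall, beside the lid box; a bystander. Origin: centre of its underside.
- dish: shallow white dish 84 mm across, 16 mm tall, off to the left; a bystander. Origin: centre of its underside.
- tipbox: red open pipette-tip box 120 x 85 x 55 mm with compartments, off to the right; a bystander. Origin: centre of its underside.

How it is judged:
By the outcome, as a careful person would: the job done as asked, in the order asked, and still so for the second after the job is handed in, with the robot touching nothing.
It also fails if it takes over 38 s, if anything falls off the work surface, if the arm or the gripper's body presses on something with over 40 N, if the wrist force passes 120 N, or if a joint passes its speed limit or range.

## Working session

There is one attempt and no reset: what is moved stays moved. The work goes in short steps, Python scripts to look and compute and a tool call to move; the robot and the scene stay as the last step left them, time stands still between calls to the robot, and variables do not carry over. Pictures are saved under pics/ and viewed, at most 10 in all, crops included, and the job is handed in when it is done.

Besides the shell and the picture viewer there is one more tool, called after "Emit:" by a JSON object that holds its "method" and its "body", one argument or row to a line. move_arm: Moves the arm, as the interface text tells. Scaled input: -1 to 1 covers 80 mm each way for a shift and 0.5 rad each way for a turn. Its arguments: {"type":"object","properties":{"rows":{"type":"array"},"fingers":{"type":"number"},"squeeze":{"type":"number"}},"required":["rows"]}

```bash
mkdir -p pics; cat > h.py <<'E'
from bench import *
import numpy as np, cv2
def ray(cam,uv,z):
    c=get_calibration(cam);K=np.array(c["camera_matrix"]);T=np.array(c["extrinsics"])
    d=T[:3,:3]@np.linalg.inv(K)@np.array([uv[0],uv[1],1.]);o=T[:3,3]
    return o+d*(z-o[2])/d[2]
E
python3 - <<'E'
from h import *
for c in ("top","scene"):
    cv2.imwrite(f"pics/{c}1.png",read_camera(c))
    for n,z in (("row_start",.045),("row_end",.045),("box",.008)):
        for r in landmark_of(n,c)[:2]: print(c,n,np.round(r["at"],1),round(r["confidence"],2),ray(c,r["at"],z).round(4))
for n,z in (("vial",0),("beaker",0),("spatula",0),("timer",0),("weight",0),("lid1",.05),("lid5",.05)):
    for r in landmark_of(n,"top")[:1]: print(n,np.round(r["at"]),round(r["confidence"],2),ray("top",r["at"],z).round(3))
s=sense();print(s["clock"],s["position"],s["tool_rot"],s["finger_gap"],s["ft_force"])
E
```

```text
top row_start [230.1 170.1] 0.6 [0.6232 0.068  0.045 ]
top row_end [200.5 227.9] 0.92 [0.4729 0.1464 0.045 ]
top row_end [408.7 233.4] 0.35 [ 0.4459 -0.3902  0.045 ]
top box [218.8 197.6] 0.91 [0.5557 0.1019 0.008 ]
top box [199.5 227.1] 0.5 [0.4773 0.1543 0.008 ]
scene row_start [273.9 223.7] 0.63 [0.6348 0.0562 0.045 ]
scene row_end [321.3 189.4] 0.63 [0.4801 0.1375 0.045 ]
scene box [296.2 210.4] 0.56 [0.5421 0.0877 0.008 ]
vial [238. 220.] 0.47 [0.496 0.052 0.   ]
beaker [205. 163.] 0.84 [0.653 0.14  0.   ]
spatula [204. 167.] 0.73 [0.643 0.144 0.   ]
timer [264. 191.] 0.62 [ 0.573 -0.021  0.   ]
weight [183. 210.] 0.42 [0.524 0.2   0.   ]Traceback (most recent call last):
  File "<stdin>", line 7, in <module>
ValueError: it knows: beaker, box, dish, row_end, row_start, spatula, timer, tipbox, vial, weight
```

```bash
python3 - <<'E'
from h import *
im=cv2.imread("pics/top1.png");cv2.imwrite("pics/top1c.png",cv2.resize(im[120:270,130:310],None,fx=4,fy=4,interpolation=cv2.INTER_CUBIC))
s=sense();print(s["clock"],s["position"],s["tool_rot"],s["finger_gap"],s["ft_force"])
E
```

```text
0.65 [0.24453886 0.49262829 0.25000098] [ 9.73576336e-01 -2.28361814e-01  1.09951923e-06  3.88559184e-06] 0.0855678936764789 [ 0.39377113 -0.69286144 -0.09561538]
```

View pics/top1c.png

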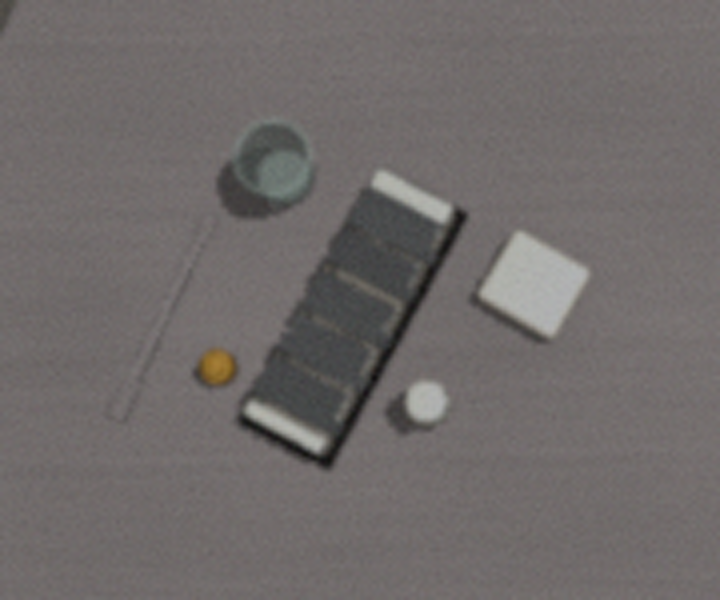

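View pics/scene1.png

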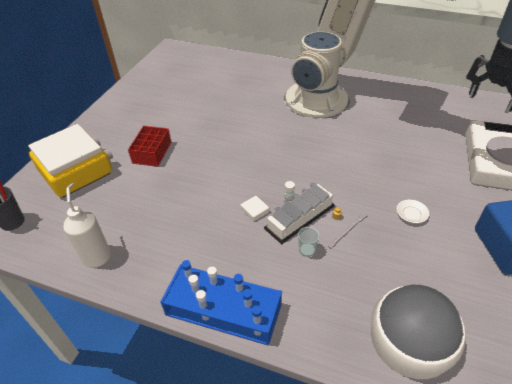

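The top crop shows the box with its ledges at crop (412,195) and (287,428), which are full-image (233,169) and (202,227). The beaker, timer, vial, weight and spatula stand around it. I can't tell from this which ledge is the wide one, so I'll close the fingers and move in for a closer look.

Emit:
{"method": "move_arm", "body": {
  "rows": [
    {"delta_pos": [0.2,0.11,0],"turn": [0,0,0]},
    {"delta_pos": [0.4,0.22,0],"turn": [0,0,0]},
    {"delta_pos": [0.6,0.33,0],"turn": [0,0,0]},
    {"delta_pos": [0.8,0.44,0],"turn": [0,0,0]},
    {"delta_pos": [1,0.55,0],"turn": [0,0,0]}
  ],
  "fingers": 1,
  "squeeze": 20
}}

```text
clock: 1.07
position: [0.2972, 0.4165, 0.2501]
tool_rot: [0.974, -0.228, 0.0, -0.0]
ft_force: [0.2, -0.7, -0.3]
finger_gap: 0.0257
grasp_force: 0.0
```

Emit:
{"method": "move_arm", "body": {
  "rows": [
    {"delta_pos": [0.2,0.11,0],"turn": [0,0,0]},
    {"delta_pos": [0.4,0.22,0],"turn": [0,0,0]},
    {"delta_pos": [0.6,0.33,0],"turn": [0,0,0]},
    {"delta_pos": [0.8,0.44,0],"turn": [0,0,0]},
    {"delta_pos": [1,0.55,0],"turn": [0,0,0]}
  ]
}}

```text
clock: 1.48
position: [0.3493, 0.3414, 0.2501]
tool_rot: [0.974, -0.228, 0.0, -0.0]
ft_force: [0.7, 0.0, -0.3]
finger_gap: 0.0004
grasp_force: 0.0
```

Emit:
{"method": "move_arm", "body": {
  "rows": [
    {"delta_pos": [0.2,0.11,0],"turn": [0,0,0]},
    {"delta_pos": [0.4,0.22,0],"turn": [0,0,0]},
    {"delta_pos": [0.6,0.33,0],"turn": [0,0,0]},
    {"delta_pos": [0.8,0.44,0],"turn": [0,0,0]},
    {"delta_pos": [1,0.55,0],"turn": [0,0,0]}
  ]
}}

```text
clock: 1.9
position: [0.4013, 0.2664, 0.2502]
tool_rot: [0.974, -0.228, 0.0, -0.0]
ft_force: [0.1, -0.5, 0.2]
finger_gap: -0.0003
grasp_force: 0.0
```

Emit:
{"method": "move_arm", "body": {
  "rows": [
    {"delta_pos": [0.2,0.11,0],"turn": [0,0,0]},
    {"delta_pos": [0.4,0.22,0],"turn": [0,0,0]},
    {"delta_pos": [0.6,0.33,0],"turn": [0,0,0]},
    {"delta_pos": [0.8,0.44,0],"turn": [0,0,0]},
    {"delta_pos": [1,0.55,0],"turn": [0,0,0]}
  ]
}}

```text
clock: 2.32
position: [0.4533, 0.1914, 0.2501]
tool_rot: [0.974, -0.228, 0.0, -0.0]
ft_force: [-0.1, 0.8, -0.1]
finger_gap: -0.0003
grasp_force: 0.0
```

```bash
python3 - <<'E'
from h import *
s=sense();print(s["clock"],s["position"],s["tool_rot"],s["finger_gap"],s["ft_force"])
print(np.round(get_calibration("wrist")["extrinsics"],3), get_calibration("wrist")["camera_matrix"])
cv2.imwrite("pics/w1.png",read_camera("wrist"))
for n,z in (("row_start",.045),("row_end",.045),("box",.008)):
    for r in landmark_of(n,"wrist")[:2]: print(n,np.round(r["at"],1),round(r["confidence"],2),ray("wrist",r["at"],z).round(4))
E
```

```text
2.3167 [0.45327536 0.19138574 0.2501479 ] [ 9.73554712e-01 -2.28453931e-01  1.08268954e-04 -1.08383583e-04] -0.0003110552608342557 [-0.05736875  0.76632818 -0.1165429 ]
[[-0.445 -0.848 -0.29   0.529]
 [-0.896  0.421  0.142  0.155]
 [ 0.001  0.323 -0.946  0.375]
 [ 0.     0.     0.     1.   ]] [[304.1186198    0.         255.28120982]
 [  0.         304.1186198  190.93395668]
 [  0.           0.           1.        ]]
row_end [286.5 126.3] 0.77 [0.4785 0.1424 0.045 ]
row_end [288.6  44.1] 0.72 [0.55   0.1074 0.045 ]
box [289.4  45.4] 0.84 [0.5505 0.1026 0.008 ]
```

View pics/w1.png

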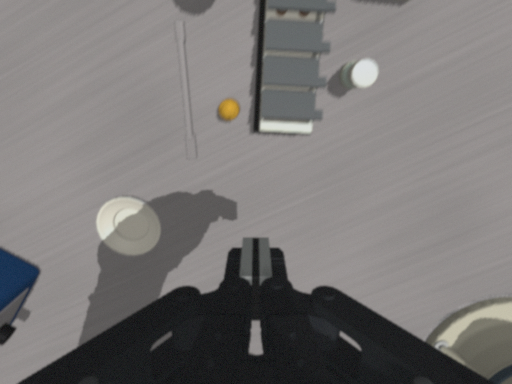

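The wrist view shows the near ledge at (286,127). The tabs point right, at each lid's near edge, so the free edges face this end and it is row_end. row_start is the far ledge. I'll move 80 mm further so both ends are in view.

Emit:
{"method": "move_arm", "body": {
  "rows": [
    {"delta_pos": [0.2,0.02,0],"turn": [0,0,0]},
    {"delta_pos": [0.4,0.04,0],"turn": [0,0,0]},
    {"delta_pos": [0.6,0.06,0],"turn": [0,0,0]},
    {"delta_pos": [0.8,0.08,0],"turn": [0,0,0]},
    {"delta_pos": [0.9,0.1,0],"turn": [0,0,0]}
  ]
}}

```text
clock: 2.93
position: [0.5145, 0.1534, 0.2498]
tool_rot: [0.974, -0.228, -0.0, 0.0]
ft_force: [0.3, -0.1, 0.4]
finger_gap: 0.0005
grasp_force: 0.0
```

```bash
python3 - <<'E'
from h import *
s=sense();print(s["clock"],s["position"],s["tool_rot"],s["ft_force"])
for k in range(2):
  im=read_camera("wrist")
  for n,z in (("row_start",.045),("row_end",.045),("box",.008)):
    for r in landmark_of(n,"wrist")[:2]: print(n,np.round(r["at"],1),round(r["confidence"],2),ray("wrist",r["at"],z).round(4))
cv2.imwrite("pics/w2.png",cv2.resize(im[0:290,200:420],None,fx=2,fy=2,interpolation=cv2.INTER_CUBIC))
E
```

```text
2.9333 [0.51449251 0.15338124 0.24975475] [ 9.73602043e-01 -2.28252137e-01 -5.67673910e-05  1.41353818e-04] [ 0.26635163 -0.1382734   0.35251764]
row_start [290.9  22. ] 0.85 [0.6274 0.0595 0.045 ]
row_end [278.  188.4] 0.96 [0.4796 0.1424 0.045 ]
box [279.7 111.4] 0.73 [0.5521 0.1035 0.008 ]
box [276.4 190.1] 0.16 [0.4658 0.1482 0.008 ]
row_start [280.3 111.4] 0.72 [0.5556 0.1046 0.045 ]
row_start [370.5  44.2] 0.24 [ 0.5744 -0.0019  0.045 ]
row_end [278.8 191.1] 0.59 [0.476  0.1433 0.045 ]
row_end [204.9  50.9] 0.28 [0.6415 0.1471 0.045 ]
box [280.1 111.8] 0.9 [0.5517 0.1034 0.008 ]
box [277.5 186.1] 0.57 [0.4701 0.1448 0.008 ]
```

View pics/w2.png

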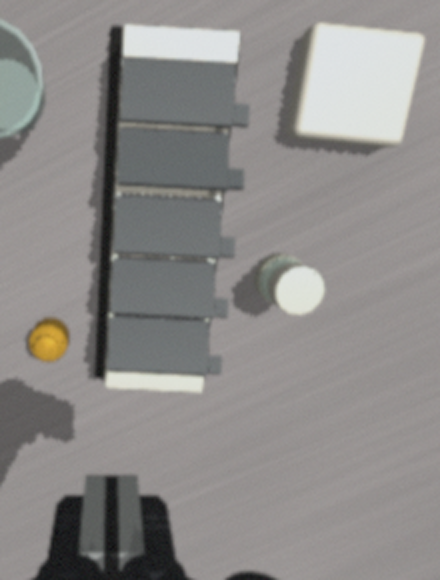

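The crop shows the wide ledge (row_start) at the top, with corners (123,27) and (240,33), and the narrow ledge (row_end) at the bottom, with outer corners (106,390) and (203,391). Now I'll fix the axis from those outer edges.

```bash
python3 - <<'E'
from h import *
P=[ray("wrist",(u/2+200,v/2),.045)[:2] for u,v in ((123,27),(240,33),(106,390),(203,391))]
a=(P[0]+P[1])/2;b=(P[2]+P[3])/2
L=np.linalg.norm(b-a);print("L",L,"w",np.linalg.norm(P[0]-P[1]),np.linalg.norm(P[2]-P[3]),a,b)
c=(a+b)/2;d=(b-a)/L
print("c",c,"yaw of -x",np.degrees(np.arctan2(-d[1],-d[0])),"start",c-.085*d,"end",c+.087*d)
s=sense();q=s["tool_rot"];from scipy.spatial.transform import Rotation as R
M=R.from_quat(q).as_matrix();t=M[:,0];print("tool yaw",np.degrees(np.arctan2(t[1],t[0])))
for n,x in (("-90",-.09),("-85",-.085),("87",.087)):
  p=np.append(c+x*d,.045+.019);print(n,M.T@(p-s["position"])*1000)
E
```

```text
L 0.18333355047358407 w 0.056134787670019635 0.05586468025019929 [0.63251609 0.05795909] [0.47224188 0.1469724 ]
c [0.55237899 0.10246574] yaw of -x -29.046978659247724 start [0.62668785 0.06119598] end [0.47632168 0.14470656]
tool yaw -26.347710860776626
-90 [147.7140139   33.17268969 186.22654261]
-85 [142.71956155  32.93722105 186.22603918]
87 [-29.08959925  24.83709977 186.20872116]
```

Emit:
{"method": "move_arm", "body": {
  "rows": [
    {"delta_pos": [0.2,0.08,0.2],"turn": [0,0,0.02]},
    {"delta_pos": [0.4,0.16,0.4],"turn": [0,0,0.04]},
    {"delta_pos": [0.6,0.24,0.6],"turn": [0,0,0.06]},
    {"delta_pos": [0.8,0.32,0.8],"turn": [0,0,0.08]},
    {"delta_pos": [1,0.4,1],"turn": [0,0,0.094]}
  ]
}}

```text
clock: 3.75
position: [0.5715, 0.0891, 0.1695]
tool_rot: [0.968, -0.251, 0.0, -0.0]
ft_force: [-0.2, 0.4, -1.0]
finger_gap: -0.0003
grasp_force: 0.0
```

```bash
cat > w.py <<'E'
from h import *
from scipy.spatial.transform import Rotation as R
c=np.array([.55238,.10247]);d=np.array([-.87424,.48550])
def where():
  s=sense();M=R.from_quat(s["tool_rot"]).as_matrix();p=s["position"];t=p+M[:,2]*.019
  e=np.array([-d[1],d[0]]);v=t[:2]-c
  print("clock",s["clock"],"yaw",np.degrees(np.arctan2(M[1,0],M[0,0])),"tool z",M[:,2].round(4),"F",s["ft_force"].round(2))
  print("tip box x,y,z-45 mm",np.round([v@d*1e3,v@e*1e3,t[2]*1e3-45],2))
  q=np.append(c-.090*d,.064);print("to x=-90 (units)",M.T@(q-p)/.08)
  q=np.append(c+.087*d,.064);print("to x=87 (units)",M.T@(q-p)/.08)
E
python3 - <<'E'
from w import *
read_camera("wrist");where()
for n,z in (("row_start",.045),("row_end",.045),("box",.008)):
    for r in landmark_of(n,"wrist")[:1]: print(n,np.round(r["at"],1),round(r["confidence"],2),ray("wrist",r["at"],z).round(4))
E
```

```text
clock 3.8 yaw -29.205087397968846 tool z [-0.0052 -0.0018 -1.    ] F [ 0.73 -1.74 -2.81]
tip box x,y,z-45 mm [-23.86   4.52 101.5 ]
to x=-90 (units) [ 0.83029408 -0.06305239  1.26544149]
to x=87 (units) [-1.38218898 -0.05690904  1.2735487 ]
row_start [147.1 243.9] 0.54 [0.5738 0.1989 0.045 ]
box [253.5 201.4] 0.83 [0.5505 0.1035 0.008 ]
```

Emit:
{"method": "move_arm", "body": {
  "rows": [
    {"delta_pos": [0.2,-0.015,0.15],"turn": [0,0,0]},
    {"delta_pos": [0.4,-0.03,0.3],"turn": [0,0,0]},
    {"delta_pos": [0.6,-0.045,0.45],"turn": [0,0,0]},
    {"delta_pos": [0.75,-0.06,0.6],"turn": [0,0,0]},
    {"delta_pos": [0.83,-0.063,0.7],"turn": [0,0,0]}
  ]
}}

```text
clock: 4.37
position: [0.6325, 0.0619, 0.1139]
tool_rot: [0.968, -0.251, 0.0, -0.0]
ft_force: [0.8, -0.6, 0.2]
finger_gap: 0.0003
grasp_force: 0.0
```

```bash
python3 - <<'E'
from w import *
im=read_camera("wrist");where()
cv2.imwrite("pics/w3.png",im)
E
```

```text
clock 4.4167 yaw -29.091531626408585 tool z [-1.8e-03 -3.0e-04 -1.0e+00] F [ 0.36 -1.86  0.18]
tip box x,y,z-45 mm [-89.49  -2.73  48.11]
to x=-90 (units) [0.00694283 0.03375108 0.60146452]
to x=87 (units) [-2.20556076  0.03553893  0.6045348 ]
```

View pics/w3.png

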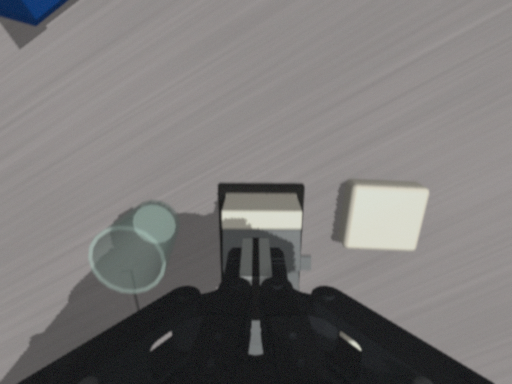

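The wrist view shows the ledge top at about rows 211–228, columns 222–301, with the end wall above it. The fingertips at (256,238) are centred. A check of those corners against the estimate:

```bash
python3 - <<'E'
from w import *
e=np.array([-d[1],d[0]])
for uv in ((222,211),(301,211),(222,228),(301,228)):
  v=ray("wrist",uv,.045)[:2]-c;print(uv,(v@d*1e3).round(1),(v@e*1e3).round(1))
T=np.linalg.inv(get_calibration("wrist")["extrinsics"]);K=np.array(get_calibration("wrist")["camera_matrix"])
s=sense();p=s["position"]-[0,0,.019]
for o in (.011,0,-.011):
  x=T@np.append(p-np.append(o*d,0),1);x=K@x[:3];print(o,(x/x[2])[:2])
where()
E
```

```text
(222, 211) -93.7 -26.3
(301, 211) -93.6 27.5
(222, 228) -80.9 -26.7
(301, 228) -80.8 28.2
0.011 [257.16973018 234.366899  ]
0 [257.13961731 252.8327273 ]
-0.011 [257.11079497 270.50717623]
clock 4.4167 yaw -29.091531626408585 tool z [-1.8e-03 -3.0e-04 -1.0e+00] F [ 0.36 -1.86  0.18]
tip box x,y,z-45 mm [-89.49  -2.73  48.11]
to x=-90 (units) [0.00694283 0.03375108 0.60146452]
to x=87 (units) [-2.20556076  0.03553893  0.6045348 ]
```

Emit:
{"method": "move_arm", "body": {
  "rows": [
    {"delta_pos": [0.025,0.035,0.12],"turn": [0,0,0]},
    {"delta_pos": [0.025,0.035,0.24],"turn": [0,0,0]},
    {"delta_pos": [0.025,0.035,0.36],"turn": [0,0,0]},
    {"delta_pos": [0.025,0.035,0.48],"turn": [0,0,0]},
    {"delta_pos": [0.025,0.035,0.52],"turn": [0,0,0]}
  ]
}}

```text
clock: 4.83
position: [0.6308, 0.0582, 0.0705]
tool_rot: [0.968, -0.251, -0.001, 0.0]
ft_force: [-0.7, 0.4, -0.4]
finger_gap: -0.0005
grasp_force: 0.0
```

```bash
python3 -c "
from w import *
read_camera('wrist');where()"
```

```text
clock 4.8833 yaw -29.08710793601885 tool z [-2.9e-03 -5.0e-04 -1.0e+00] F [ 0.13 -0.52 -0.76]
tip box x,y,z-45 mm [-90.15   0.78   6.5 ]
to x=-90 (units) [-0.00226529 -0.00949019  0.08128146]
to x=87 (units) [-2.21476542 -0.00787916  0.08631573]
```

Emit:
{"method": "move_arm", "body": {
  "rows": [
    {"delta_pos": [0.025,0,0.015],"turn": [0,0,0]},
    {"delta_pos": [0.025,0,0.03],"turn": [0,0,0]},
    {"delta_pos": [0.025,0,0.045],"turn": [0,0,0]},
    {"delta_pos": [0.025,0,0.06],"turn": [0,0,0]},
    {"delta_pos": [0.025,0,0.065],"turn": [0,0,0]}
  ]
}}

```text
clock: 5.3
position: [0.6339, 0.057, 0.0672]
tool_rot: [0.968, -0.251, 0.0, -0.0]
ft_force: [-0.9, 0.5, -0.6]
finger_gap: 0.0002
grasp_force: 0.0
```

```bash
python3 -c "
from w import *
read_camera('wrist');where()"
```

```text
clock 5.35 yaw -29.09728210956595 tool z [ 1.e-04  1.e-04 -1.e+00] F [ 0.43 -0.26 -0.15]
tip box x,y,z-45 mm [-93.32   0.16   3.17]
to x=-90 (units) [-0.0415244  -0.00202914  0.03960653]
to x=87 (units) [-2.25402993e+00 -1.57880825e-05  3.95309250e-02]
```

Emit:
{"method": "move_arm", "body": {
  "rows": [
    {"delta_pos": [-0.02,0,0.01],"turn": [0,0,0]},
    {"delta_pos": [-0.02,0,0.02],"turn": [0,0,0]},
    {"delta_pos": [-0.02,0,0.03],"turn": [0,0,0]},
    {"delta_pos": [-0.02,0,0.04],"turn": [0,0,0]},
    {"delta_pos": [-0.02,0,0.045],"turn": [0,0,0]}
  ]
}}

```text
clock: 5.77
position: [0.6324, 0.0578, 0.0637]
tool_rot: [0.968, -0.251, -0.0, 0.0]
ft_force: [-0.7, 1.7, 2.5]
finger_gap: -0.0001
grasp_force: 1.2
```

```bash
python3 -c "
from w import *
read_camera('wrist');where()"
```

```text
clock 5.8167 yaw -29.088478312499984 tool z [ 1.e-04 -0.e+00 -1.e+00] F [-1.35  0.1   2.61]
tip box x,y,z-45 mm [-91.68   0.15  -0.25]
to x=-90 (units) [-0.02098552 -0.00183303 -0.00317882]
to x=87 (units) [-2.23349133e+00 -1.59640905e-04 -3.33321610e-03]
```

Emit:
{"method": "move_arm", "body": {
  "rows": [
    {"delta_pos": [-0.03,0,0.012],"turn": [0,0,0]},
    {"delta_pos": [-0.07,0,0.015],"turn": [0,0,0]},
    {"delta_pos": [-0.11,0,0.015],"turn": [0,0,0]},
    {"delta_pos": [-0.15,0,0.015],"turn": [0,0,0]},
    {"delta_pos": [-0.19,0,0.015],"turn": [0,0,0]}
  ]
}}

```text
clock: 6.23
position: [0.6195, 0.0654, 0.063]
tool_rot: [0.968, -0.251, 0.001, -0.0]
ft_force: [3.3, -0.7, 4.5]
finger_gap: -0.0
grasp_force: 2.0
```

```bash
python3 -c "
from w import *
where()"
```

```text
clock 6.2333 yaw -29.08046164952466 tool z [ 1.7e-03  2.0e-04 -1.0e+00] F [ 3.25 -0.72  4.52]
tip box x,y,z-45 mm [-76.74  -0.21  -0.95]
to x=-90 (units) [ 0.16610153  0.0023289  -0.01165725]
to x=87 (units) [-2.04640217  0.0036896  -0.01486447]
```

Emit:
{"method": "move_arm", "body": {
  "rows": [
    {"delta_pos": [-0.04,0,0],"turn": [0,0,0]},
    {"delta_pos": [-0.08,0,0],"turn": [0,0,0]},
    {"delta_pos": [-0.12,0,0],"turn": [0,0,0]},
    {"delta_pos": [-0.16,0,0],"turn": [0,0,0]},
    {"delta_pos": [-0.2,0,0],"turn": [0,0,0]}
  ]
}}

```text
clock: 6.65
position: [0.6052, 0.0731, 0.0627]
tool_rot: [0.968, -0.251, 0.0, -0.0]
ft_force: [4.1, -0.9, 4.6]
finger_gap: -0.0001
grasp_force: 2.4
```

Emit:
{"method": "move_arm", "body": {
  "rows": [
    {"delta_pos": [-0.04,0,0],"turn": [0,0,0]},
    {"delta_pos": [-0.08,0,0],"turn": [0,0,0]},
    {"delta_pos": [-0.12,0,0],"turn": [0,0,0]},
    {"delta_pos": [-0.16,0,0],"turn": [0,0,0]},
    {"delta_pos": [-0.2,0,0],"turn": [0,0,0]}
  ]
}}

```text
clock: 7.07
position: [0.5911, 0.0808, 0.0625]
tool_rot: [0.968, -0.251, 0.0, -0.0]
ft_force: [3.1, -2.2, 5.2]
finger_gap: -0.0001
grasp_force: 2.6
```

```bash
python3 -c "
from w import *
where()"
```

```text
clock 7.0667 yaw -29.09065823730806 tool z [ 3.e-04 -0.e+00 -1.e+00] F [ 3.09 -2.24  5.2 ]
tip box x,y,z-45 mm [-44.35   0.1   -1.49]
to x=-90 (units) [ 0.57073866 -0.00179627 -0.01848054]
to x=87 (units) [-1.64176699e+00 -3.87749779e-05 -1.91415790e-02]
```

Emit:
{"method": "move_arm", "body": {
  "rows": [
    {"delta_pos": [-0.04,0,0],"turn": [0,0,0]},
    {"delta_pos": [-0.08,0,0],"turn": [0,0,0]},
    {"delta_pos": [-0.12,0,0],"turn": [0,0,0]},
    {"delta_pos": [-0.16,0,0],"turn": [0,0,0]},
    {"delta_pos": [-0.2,0,-0.002],"turn": [0,0,0]}
  ]
}}

```text
clock: 7.48
position: [0.577, 0.0886, 0.0626]
tool_rot: [0.968, -0.251, 0.0, 0.0]
ft_force: [3.2, -2.0, 4.7]
finger_gap: -0.0003
grasp_force: 2.5
```

Emit:
{"method": "move_arm", "body": {
  "rows": [
    {"delta_pos": [-0.04,0,0],"turn": [0,0,0]},
    {"delta_pos": [-0.08,0,0],"turn": [0,0,0]},
    {"delta_pos": [-0.12,0,0],"turn": [0,0,0]},
    {"delta_pos": [-0.16,0,0],"turn": [0,0,0]},
    {"delta_pos": [-0.2,0,-0.002],"turn": [0,0,0]}
  ]
}}

```text
clock: 7.9
position: [0.5629, 0.0964, 0.0626]
tool_rot: [0.968, -0.251, -0.0, 0.0]
ft_force: [3.3, -1.3, 5.0]
finger_gap: 0.0002
grasp_force: 2.4
```

Emit:
{"method": "move_arm", "body": {
  "rows": [
    {"delta_pos": [-0.04,0,0],"turn": [0,0,0]},
    {"delta_pos": [-0.08,0,0],"turn": [0,0,0]},
    {"delta_pos": [-0.12,0,0],"turn": [0,0,0]},
    {"delta_pos": [-0.16,0,0],"turn": [0,0,0]},
    {"delta_pos": [-0.2,0,-0.002],"turn": [0,0,0]}
  ]
}}

```text
clock: 8.32
position: [0.5489, 0.1042, 0.0627]
tool_rot: [0.968, -0.251, -0.0, 0.0]
ft_force: [3.0, -1.4, 5.3]
finger_gap: -0.0002
grasp_force: 2.3
```

```bash
python3 -c "
from w import *
where()"
```

```text
clock 8.3167 yaw -29.09921242216663 tool z [-3.e-04 -1.e-04 -1.e+00] F [ 3.   -1.45  5.26]
tip box x,y,z-45 mm [ 3.92  0.2  -1.25]
to x=-90 (units) [ 1.17394602 -0.00357751 -0.01598309]
to x=87 (units) [-1.03855936 -0.00148974 -0.01536969]
```

Emit:
{"method": "move_arm", "body": {
  "rows": [
    {"delta_pos": [-0.04,0,0],"turn": [0,0,0]},
    {"delta_pos": [-0.08,0,0],"turn": [0,0,0]},
    {"delta_pos": [-0.12,0,0],"turn": [0,0,0]},
    {"delta_pos": [-0.16,0,0],"turn": [0,0,0]},
    {"delta_pos": [-0.2,0,0],"turn": [0,0,0]}
  ]
}}

```text
clock: 8.73
position: [0.5349, 0.112, 0.0628]
tool_rot: [0.968, -0.251, -0.0, 0.0]
ft_force: [3.4, -1.8, 3.8]
finger_gap: 0.0
grasp_force: 2.3
```

Emit:
{"method": "move_arm", "body": {
  "rows": [
    {"delta_pos": [-0.04,0,0],"turn": [0,0,0]},
    {"delta_pos": [-0.08,0,0],"turn": [0,0,0]},
    {"delta_pos": [-0.12,0,0],"turn": [0,0,0]},
    {"delta_pos": [-0.16,0,0],"turn": [0,0,0]},
    {"delta_pos": [-0.2,0,0],"turn": [0,0,0]}
  ]
}}

```text
clock: 9.15
position: [0.521, 0.1198, 0.0628]
tool_rot: [0.968, -0.251, -0.0, 0.0]
ft_force: [2.6, -0.0, 4.7]
finger_gap: -0.0
grasp_force: 2.2
```

Emit:
{"method": "move_arm", "body": {
  "rows": [
    {"delta_pos": [-0.04,0,0],"turn": [0,0,0]},
    {"delta_pos": [-0.08,0,0],"turn": [0,0,0]},
    {"delta_pos": [-0.12,0,0],"turn": [0,0,0]},
    {"delta_pos": [-0.16,0,0],"turn": [0,0,0]},
    {"delta_pos": [-0.2,0,0],"turn": [0,0,0]}
  ]
}}

```text
clock: 9.57
position: [0.507, 0.1276, 0.0628]
tool_rot: [0.968, -0.251, -0.0, 0.0]
ft_force: [3.1, -0.9, 4.5]
finger_gap: -0.0
grasp_force: 2.2
```

```bash
python3 -c "
from w import *
where()"
```

```text
clock 9.5667 yaw -29.095296611766777 tool z [-2.e-04 -0.e+00 -1.e+00] F [ 3.07 -0.92  4.52]
tip box x,y,z-45 mm [51.88  0.1  -1.17]
to x=-90 (units) [ 1.77347287 -0.00273638 -0.01487617]
to x=87 (units) [-0.43903271 -0.00079971 -0.01456849]
```

Emit:
{"method": "move_arm", "body": {
  "rows": [
    {"delta_pos": [-0.04,0,0],"turn": [0,0,0]},
    {"delta_pos": [-0.08,0,0],"turn": [0,0,0]},
    {"delta_pos": [-0.12,0,0],"turn": [0,0,0]},
    {"delta_pos": [-0.16,0,0],"turn": [0,0,0]},
    {"delta_pos": [-0.2,0,0],"turn": [0,0,0]}
  ]
}}

```text
clock: 9.98
position: [0.493, 0.1353, 0.0628]
tool_rot: [0.968, -0.251, -0.0, 0.0]
ft_force: [3.0, -1.5, 4.6]
finger_gap: 0.0003
grasp_force: 2.2
```

Emit:
{"method": "move_arm", "body": {
  "rows": [
    {"delta_pos": [-0.04,0,0],"turn": [0,0,0]},
    {"delta_pos": [-0.08,0,0],"turn": [0,0,0]},
    {"delta_pos": [-0.12,0,0],"turn": [0,0,0]},
    {"delta_pos": [-0.16,0,0],"turn": [0,0,0]},
    {"delta_pos": [-0.2,0,0],"turn": [0,0,0]}
  ]
}}

```text
clock: 10.4
position: [0.4791, 0.1431, 0.0628]
tool_rot: [0.968, -0.251, -0.0, 0.0]
ft_force: [2.1, -0.9, 4.6]
finger_gap: 0.0002
grasp_force: 2.2
```

Emit:
{"method": "move_arm", "body": {
  "rows": [
    {"delta_pos": [-0.02,0,0],"turn": [0,0,0]},
    {"delta_pos": [-0.04,0,0],"turn": [0,0,0]},
    {"delta_pos": [-0.04,0,0],"turn": [0,0,0]},
    {"delta_pos": [-0.04,0,0],"turn": [0,0,0]},
    {"delta_pos": [-0.04,0,0],"turn": [0,0,0]}
  ]
}}

```text
clock: 10.82
position: [0.4762, 0.1447, 0.0627]
tool_rot: [0.968, -0.251, -0.0, -0.0]
ft_force: [0.8, -0.1, 4.8]
finger_gap: -0.0002
grasp_force: 2.4
```

```bash
python3 -c "
from w import *
im=read_camera('wrist');where();cv2.imwrite('pics/w4.png',im)
s=read_camera('scene');cv2.imwrite('pics/s4.png',cv2.resize(s[160:260,230:380],None,fx=4,fy=4,interpolation=cv2.INTER_CUBIC))"
```

```text
clock 10.8667 yaw -29.112042951061966 tool z [-8.e-04  3.e-04 -1.e+00] F [0.61 0.43 4.79]
tip box x,y,z-45 mm [ 8.711e+01  4.000e-02 -1.340e+00]
to x=-90 (units) [ 2.21367226 -0.0031005  -0.01868914]
to x=87 (units) [ 0.00116817 -0.00051736 -0.01675831]
```

View pics/w4.png

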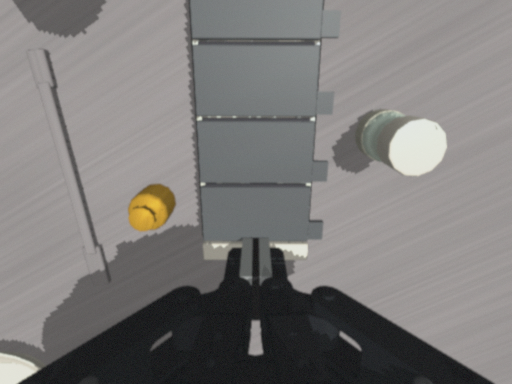

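View pics/s4.png

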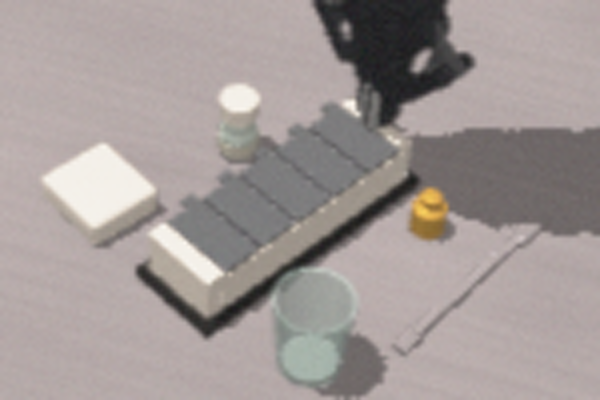

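In both pictures all five lids lie flush, and the fingertip is on the end ledge at about (257,245) in the wrist view. Next I'll lift straight up and move the hand clear.

Emit:
{"method": "move_arm", "body": {
  "rows": [
    {"delta_pos": [0,0,-0.05],"turn": [0,0,0]},
    {"delta_pos": [0,0,-0.2],"turn": [0,0,0]},
    {"delta_pos": [0,0,-0.45],"turn": [0,0,0]},
    {"delta_pos": [0,0,-0.7],"turn": [0,0,0]},
    {"delta_pos": [0,0,-1],"turn": [0,0,0]}
  ]
}}

```text
clock: 11.33
position: [0.4747, 0.1438, 0.142]
tool_rot: [0.968, -0.251, -0.002, 0.002]
ft_force: [0.8, 0.4, -0.4]
finger_gap: -0.0002
grasp_force: 0.0
```

Emit:
{"method": "move_arm", "body": {
  "rows": [
    {"delta_pos": [-0.2,0,-0.2],"turn": [0,0,0]},
    {"delta_pos": [-0.4,0,-0.4],"turn": [0,0,0]},
    {"delta_pos": [-0.6,0,-0.6],"turn": [0,0,0]},
    {"delta_pos": [-0.7,0,-0.7],"turn": [0,0,0]},
    {"delta_pos": [-0.7,0,-0.7],"turn": [0,0,0]}
  ]
}}

```text
clock: 11.75
position: [0.4269, 0.1725, 0.2002]
tool_rot: [0.968, -0.251, 0.0, -0.001]
ft_force: [-0.2, -1.0, -0.3]
finger_gap: -0.0001
grasp_force: 0.0
```

```bash
python3 -c "
from w import *
im=read_camera('wrist');where();cv2.imwrite('pics/w5.png',im)"
```

```text
clock 11.8 yaw -29.030745670200943 tool z [-2.e-04  7.e-04 -1.e+00] F [-1.13  0.14 -0.7 ]
tip box x,y,z-45 mm [143.33   0.   134.91]
to x=-90 (units) [2.91742233e+00 1.39449136e-03 1.68488435e+00]
to x=87 (units) [7.04916248e-01 8.39037122e-04 1.68602612e+00]
```

View pics/w5.png

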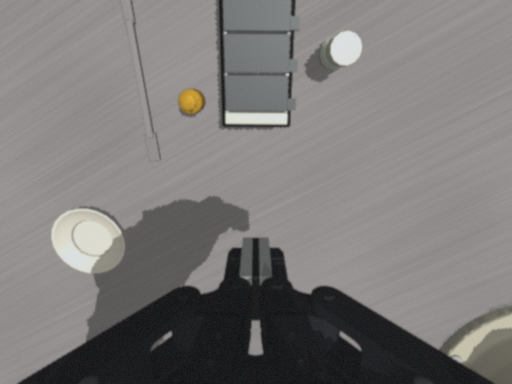

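The hand is clear, the last lids (rows 0–110) are flush, and the bystanders in view haven't moved.

```bash
python3 -c "
from bench import *
print(job_done())"
```

```text
the job is handed in; nothing more can be done
None
```

All five lids were brushed shut in one light pass from row_start to row_end (about 5 N), the hand was moved clear, and the job was handed in at about 12 s; no bystander was seen to move.

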